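# Start the mould clamp screw at the bottom of its well

### The arm

A 7-joint arm with a two-finger parallel gripper is mounted at the origin on the work surface. World frame = base frame: x ahead of the robot, y to its left, z up, the work surface at z = 0. Lengths are in m, angles in rad, forces in N, time in s.
With the tool pointing down it reaches from about 0.425 to 0.875 m from the base axis. Payload 4.7 kg.
Tool frame: the origin (TCP) lies between the finger pads; the fingertips stand tips_ahead ahead of it and the grasp point (between the pads) lies 5 mm behind it (tips_ahead is the distance from the TCP to the fingertips, in m); x points along the fingers, y is the direction in which the jaws open and shut, and the axes are right-handed (so a half turn about x gives the same grasp; the last joint's range is limited). The gripper opens to 85 mm and grips with 20 to 120 N. Pads are 22 mm wide; open, the fingers measure 114 mm over their backs; the gripper's body (76 mm by 85 mm) begins 54 mm behind the grasp point. The pads swing forward as they close: fully open they stand 13 mm farther back than shut.
Start: joints at [-1.207, 0.321, -0.07, 1.45, 0.023, 1.371, -0.057], TCP at [0.223, 0.611, 0.245] pointing down, gripper open.
Joint ranges: [-2.86, 2.86], [-0.3, 2.09], [-1.38, 1.24], [0.06, 2.45], [-1.56, 4.7], [0.09, 2.05], [-2.69, 2.69]. Speed limits (rad/s): [2.57, 2.57, 3.14, 3.14, 3.14, 3.14, 3.14].

### API

Orientations are given as a unit quaternion [w, x, y, z].
In Python, from bench import * gives the robot as it stands.
- The arm moves only by the tool step_arm, never from a script. Its argument "rows" is a list of rows, each a list of 7 numbers: the turn, a rotation vector about the tool's x, y, z in degrees, then the shift along the tool's x, y, z in mm, then the gripper command: -1 is shut, 1 is fully open, values between are in proportion. In form: [[ax, ay, az, x, y, z, gripper], ...]. A call has exactly 8 rows; each row is the pose to reach, as a shift and turn from the pose commanded when the call began, along the tool's axes at that moment; what a row does not reach only later rows make up. A row lasts 1/8 s, in which the tool goes at most 62.5 mm and 10.7 degrees, less where a joint would pass 70% of its speed; a pose out of reach is approached as far as the arm can. A call with a gripper value outside its range is refused whole. The fingers move at their own pace and stop on an object; "force" is the grip in N (left out, the last holds). Time passes only in rows, so rows that repeat a pose let the fingers close, or fill a call up. It gives the time, the measured TCP pose, the force and the opening at its end, in the units of the state.
- read_state(): the state, without advancing time (a new reading comes with each control period).
- grab_frame(name): name is "scene" or "top"; returns a dict with "pixels" (480x640x3 uint8, blue, green, red), "K" (3x3 intrinsics, pixels), "k1" (the pictures are not rectified: a ray, as slopes to the right and down, at radius r is drawn at 1 + k1 r^2 times it, then the intrinsics apply), "extrinsics" (4x4, takes a point from camera to world coordinates). Camera axes: x right, y down, z forward; pixel columns grow to the right and rows downward; lengths in m; the calibration is good to about 2 mm. A picture is of the moment at which its call begins. There is no depth.
- hand_in(): hands the job in, once; it reports no verdict.
The state is a dict: "t": time; "qpos": joint angles; "joint_vel": joint speeds; "joint_torque": joint torques, N m; "ee_pos": TCP position; "orientation": TCP orientation; "force": force on the tool from outside, world axes, zero at the start; "wrist_torque": the same for the moment, N m; "gripper_width": opening from 0.0 (shut) to 1.0 (fully open).
Only numpy, scipy, OpenCV 4.12 (cv2) and the standard library are available. Lean on these libraries where they do the work, as an engineer would, in place of code of your own. Each camera call takes 0.05 s, during which the arm holds its last target. There are 200 camera calls.

### The job

Take the hex-headed clamp screw out of the wooden rack, lower it upright into the deep well of the steel mould block, feel for the thread start at the bottom by turning it with light pressure until it drops in, and wind it clockwise until its flange sits fully home on the rim of the well; then let go. Do not force it on the way down, and leave the round-headed dowel, the tin and the screwdriver alone.

Things in the scene. Friction and masses are not known exactly. Their poses are not given: they have to be found in the camera images.
- screw_head (a point): Clamp screw, plain steel, about 0.42 kg, upright in one hole of the rack. Point: on its axis, middle of the hex head, 28 mm above the flange underside; z up along the axis. Head 24 mm across flats (flats face along this frame's x and every 60 degrees from it), 40 mm high. Below it a flange 46 mm wide, 6 mm thick. The head's lower end is 20 mm below this point.
- screw_flange (a point): Centre of the underside of the screw's flange, z up. In the rack it lies on the rack's top. Below it: shank 24 mm wide, 48 mm long, then a core 13 mm wide, 24 mm long with tapered nose (72 mm in all). Two opposite thread lugs, round studs 5 mm thick, stand out along +x and -x of this frame to 12 mm radius, 64 mm below this point.
- well_mouth (a point): Centre of the well's mouth, 80 mm above the bench, level with the steel rim (49 mm wide) on which the flange must sit; z up. It is in a fixed steel block 150 by 120 mm whose top is 6 mm below the rim; a bar 4 mm higher than the rim crosses the block 75 mm away in -x. The mouth tapers from 38 to 28 mm wide in 6 mm; below, the well is straight, 28 mm wide.
- well_bottom (a point): Point on the well's axis at the top of the lands of its thread, 51.5 mm below the mouth. The thread is a two-start interrupted right-hand one; its turned position differs every time and is NOT told by this frame. At a wrong angle the lugs rest on the lands, flange 15 mm above the rim. Once per half turn (a window of about 25 degrees) they drop through gaps, flange 6 mm above the rim.
- thread_end (a point): Point on the axis where the lugs end up, 64 mm below the mouth. Once dropped in, 80 to 130 degrees clockwise (seen from above), pressed lightly, winds the screw down the last 6 mm until the flange meets the rim. A straight push never does it; anticlockwise turns only undo it. The thread is self-locking: let go, the screw stays, and can be regripped to turn on.
- rack: Wooden rack, fixed, 85 mm (x) by 200 mm (y) by 86 mm high, two holes 29 mm wide at y = -55 and +55 mm, 80 mm deep; origin at the centre of its underside. One hole holds the screw, the other the dowel; which is which varies.
- dowel_head (a point): A plain locating dowel that looks alike but has a round head 26 mm in diameter and 34 mm high; this point is at the middle of the head, z up. It stays in the rack.
- tin_middle (a point): A steel tin 72 mm in diameter, 85 mm high, standing on the bench; this point is half-way up. Leave it standing.
- driver_grip (a point): A screwdriver lying on the bench; this point is in its handle. Leave it lying.
There are look-alikes about, which are no part of the job. What is shaped like the part that bears screw_head but pink is not meant.

How it is judged:
On the way, in this order (a step that is already met when the one before it is completed fails the run):
1. the screw is in the well, upright, its flange less than 45 mm above the rim (horizontal distance between screw_flange and well_mouth below 0.004 m and z of screw_flange in the frame of well_mouth below 0.045 m and angle between screw_flange's own z axis and vertical below 0.12 rad), for 0.05 s.
2. the thread is started: flange less than 8 mm above the rim, screw upright (horizontal distance between screw_flange and well_mouth below 0.004 m and z of screw_flange in the frame of well_mouth below 0.008 m and angle between screw_flange's own z axis and vertical below 0.1 rad), for 0.05 s.
At the end, for the whole second after the job is handed in: The screw stands upright (within 3 degrees) in the well, within 3 mm of its axis, flange seated on the rim to within 1.5 mm, at rest and released; the dowel is still in its hole (within 12 mm), the tin within 20 mm and the screwdriver within 30 mm of where they began (horizontal distance between screw_flange and well_mouth below 0.003 m and z of screw_flange in the frame of well_mouth below 0.0015 m and angle between screw_flange's own z axis and vertical below 0.05 rad and linear speed of screw below 0.01 m/s and distance of dowel_head from where it was at the start of the episode below 0.012 m and distance of tin_middle from where it was at the start of the episode below 0.02 m and distance of driver_grip from where it was at the start of the episode below 0.03 m); the robot touches nothing.
It fails at once if the screw is forced (over 120 N against the mould block or its thread) before its flange is down to 3 mm from the rim (contact force between screw and mould above 120 N and z of screw_flange in the frame of well_mouth above 0.003 m).
It fails at once if the dowel is pulled out or knocked (distance of dowel_head from where it was at the start of the episode above 0.025 m).
It fails at once if the tin is knocked over (angle between tin_middle's own z axis and vertical above 0.5 rad).
It also fails if it takes over 72 s, if anything falls off the work surface, if the arm or the gripper's body presses on something with over 40 N, if the wrist force passes 120 N, or if a joint passes its speed limit or range.

## Working session

There is one attempt and no reset: what is moved stays moved. The work goes in short steps, Python scripts to look and compute and a tool call to move; the robot and the scene stay as the last step left them, time stands still between calls to the robot, and variables do not carry over. Pictures are saved under pics/ and viewed, about 8 in all and at most 12, crops included, and the job is handed in when it is done.

Besides the shell and the picture viewer there is one more tool, called after ">>>" as name(argument=value, ...) on one line, values as JSON. step_arm: Moves the arm, as the interface text tells. Its arguments: {"type":"object","properties":{"rows":{"type":"array"},"force":{"type":"number"}},"required":["rows"]}

```bash
mkdir -p pics; ls
python3 - <<'E'
from bench import *
import cv2
s=read_state();print(s)
for n in("scene","top"):
    f=grab_frame(n);cv2.imwrite(f"pics/{n}0.png",f["pixels"]);print(n,f["K"],f["k1"],f["extrinsics"])
E
```

```text
pics
{'t': 0.0, 'qpos': array([-1.20689923,  0.32177994, -0.0700725 ,  1.45163884,  0.02262041,
        1.37085762, -0.05691665]), 'joint_vel': array([-0.00038394,  0.00041527, -0.00089465, -0.00036842,  0.00083258,
        0.00170169,  0.00085388]), 'joint_torque': array([ 5.04697964e-04, -4.93581927e+01, -3.82101405e-01, -3.14332259e+01,
        1.27869452e-02,  1.12931791e-02,  4.34684523e-06]), 'ee_pos': array([0.2226424 , 0.61013182, 0.24426954]), 'orientation': array([ 0.69624622,  0.12237365,  0.69639244, -0.12370716]), 'force': array([ 0.25886839, -0.37745285, -0.08149418]), 'wrist_torque': array([ 0.01487996, -0.02944354, -0.02045547]), 'gripper_width': 0.9987802300120326}
scene [[531.99619748   0.         309.92079456]
 [  0.         531.99619748 239.74756169]
 [  0.           0.           1.        ]] -0.12885506494618587 [[ 0.8205835   0.47265101 -0.32131564  0.94717752]
 [ 0.57148158 -0.67150588  0.47168704 -0.54653023]
 [ 0.00717802 -0.57068457 -0.82113799  0.98395009]
 [ 0.          0.          0.          1.        ]]
top [[441.6639531    0.         317.66977637]
 [  0.         441.6639531  238.02262044]
 [  0.           0.           1.        ]] -0.056293500885303736 [[-0.02645515 -0.993272    0.11274241  0.51465589]
 [-0.99959772  0.02743848  0.00717889 -0.0755467 ]
 [-0.01022408 -0.11250714 -0.99359832  1.02710944]
 [ 0.          0.          0.          1.        ]]
```

View pics/top0.png

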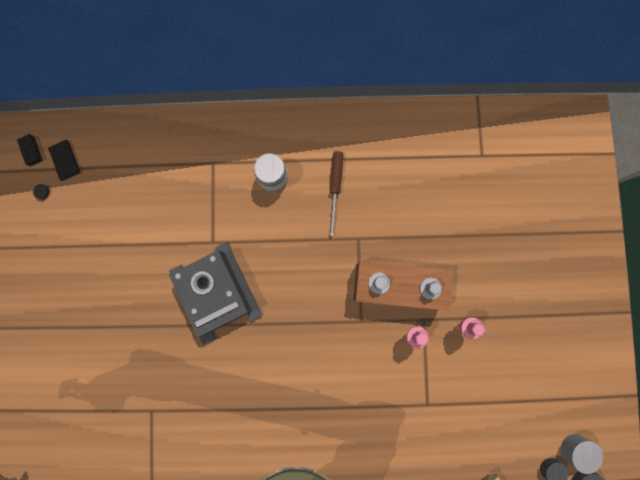

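View pics/scene0.png

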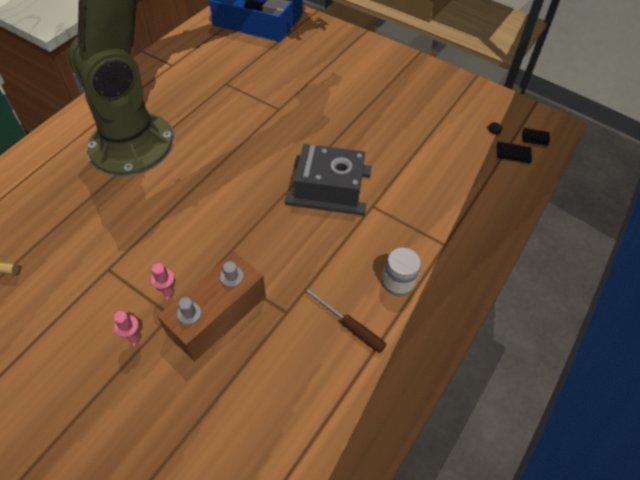

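The top view shows the block with its well at about (203,283), and the rack with grey heads at about (380,283) and (432,289). The pink look-alikes are at (418,338) and (473,328), the tin at (270,170) and the driver at (336,180). I'll enlarge the rack and the well next.

Run:
```python
import cv2,numpy as np
t=cv2.imread("pics/top0.png");s=cv2.imread("pics/scene0.png")
c=lambda im,x,y,w,h,W,H:cv2.resize(im[y:y+h,x:x+w],(W,H),interpolation=cv2.INTER_CUBIC)
a=np.hstack([c(t,355,260,100,50,600,300),c(t,180,260,50,75,200,300)])
b=np.hstack([c(s,160,250,120,90,400,300),c(s,290,135,100,75,400,300)])
cv2.imwrite("pics/c1.png",np.vstack([a,b]))
```

```text
(no output)
```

View pics/c1.png

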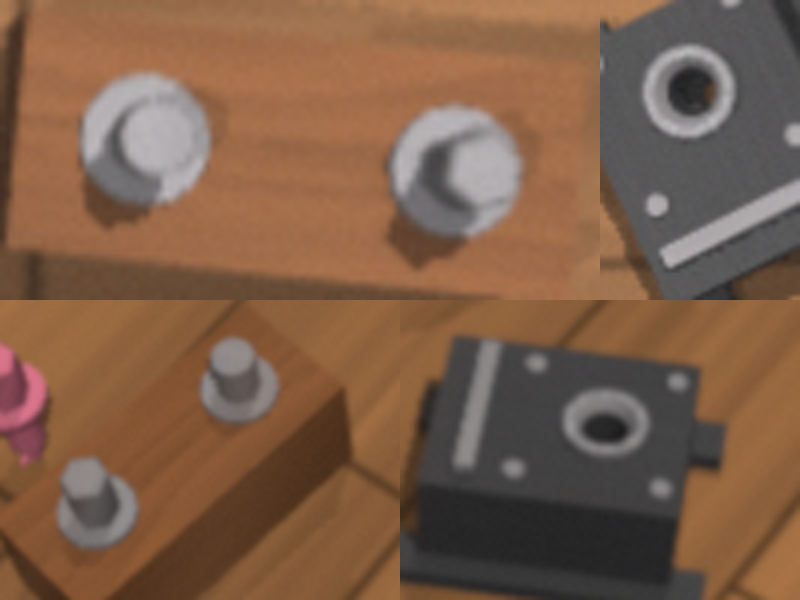

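```bash
cat > h.py <<'E'
from bench import *
import cv2,numpy as np
from scipy.spatial.transform import Rotation as R
from scipy.optimize import least_squares
def proj(f,P):
    T=np.linalg.inv(f["extrinsics"]);p=T[:3,:3]@np.asarray(P)+T[:3,3]
    s=p[:2]/p[2];s=s*(1+f["k1"]*(s@s));K=f["K"]
    return np.array([K[0,0]*s[0]+K[0,2],K[1,1]*s[1]+K[1,2]])
def at_z(f,px,z):
    return least_squares(lambda q:proj(f,[q[0],q[1],z])-px,[.5,0]).x
def pose():
    s=read_state();w,x,y,z=s["orientation"];return s,R.from_quat([x,y,z,w])
E
python3 - <<'E'
from h import *
import bench
print([n for n in dir(bench) if n[0]!='_'], getattr(bench,'tips_ahead',None))
t=grab_frame("top");s=grab_frame("scene")
for nm,a,b,z in (("flangetop",(430.4,288.3),(188.8,312.7),.092),("headtop",(435.8,288),(185.1,301),.134),("dowelflange",(355+145/6-.4,260+140/6-.4),(160+239/3.33-.4,250+89/3.33-.4),.092),("rim",(201.9,282.4),(341.1,165.1),.08)):
    print(nm,at_z(t,a,z),at_z(s,b,z))
c=lambda f,x,y,w,W:cv2.resize(f["pixels"][y:y+w,x:x+w],(W,W),interpolation=cv2.INTER_CUBIC)
cv2.imwrite("pics/c2.png",np.hstack([c(t,418,276,25,400),c(s,170,290,40,400)]))
st,r=pose();print(r.as_matrix().round(3))
E
```

```text
['IKError', 'grab_frame', 'hand_in', 'read_state', 'tips_ahead'] 0.014
flangetop [ 0.50759979 -0.30347357] [ 0.50755405 -0.3018132 ]
headtop [ 0.50819113 -0.30419016] [ 0.50680546 -0.29954286]
dowelflange [ 0.52200236 -0.19496757] [ 0.52243157 -0.19383431]
rim [0.53304283 0.18256562] [0.53256354 0.18574758]
[[-0.     0.343  0.939]
 [-0.001  0.939 -0.343]
 [-1.    -0.001  0.   ]]
```

View pics/c2.png

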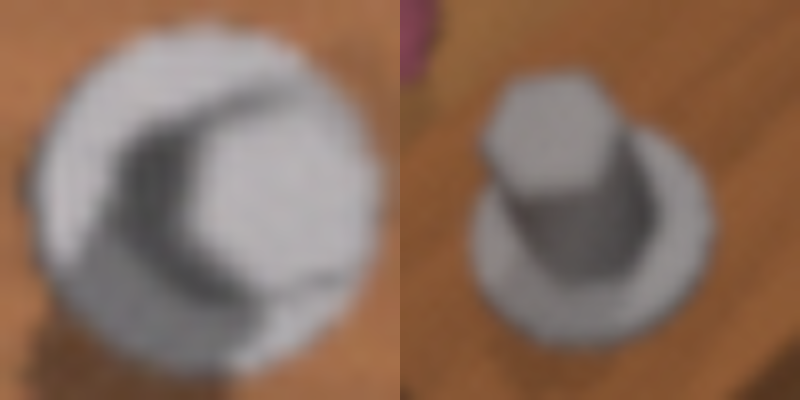

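The hex head in the scene crop shows top vertices at about (515,72), (592,70), (628,128), (603,190), (522,195) and (482,138), so the screw is in the −y hole. I'll work out its yaw from these.

Run:
```python
from h import *
s=grab_frame("scene")
V=np.array([at_z(s,(170+(x-400)/10-.45,290+y/10-.45),.134) for x,y in [(515,72),(592,70),(628,128),(603,190),(522,195),(482,138)]])
c=V.mean(0);d=V-c;a=np.degrees(np.arctan2(d[:,1],d[:,0]))
print(c,np.hypot(*d.T).round(4),a.round(1),(a%60).round(1))
p=np.degrees(np.angle(np.mean(np.exp(6j*np.radians(a)))))/6
print("vertex yaw mod60",p,"flat normals",p+30)
st,r=pose();y=r.apply([0,1,0]);print("jaw yaw",np.degrees(np.arctan2(y[1],y[0])),st["ee_pos"],st["t"])
```

```text
[ 0.5094282  -0.30204826] [0.0154 0.0137 0.0129 0.0153 0.0137 0.0136] [ 162.2  104.2   39.1  -14.9  -75.3 -139.2] [42.2 44.2 39.1 45.1 44.7 40.8]
vertex yaw mod60 -17.316196315665184 flat normals 12.683803684334816
jaw yaw 69.95691807663302 [0.22274524 0.61039799 0.24481764] 0.25
```

```bash
cat >> h.py <<'E'
def go(x,y,z,yaw,k=0):
    "shift and turn (tool axes) to a tool-down pose with jaw yaw in degrees; k adds full turns"
    s,r=pose();d=r.inv().apply(np.array([x,y,z])-s["ee_pos"])*1000
    j=r.apply([0,1,0]);now=np.degrees(np.arctan2(j[1],j[0]))
    a=r.apply([1,0,0]);
    print("t",round(s["t"],2),"at",s["ee_pos"].round(4),"yaw",now.round(1),"tilt x,y mrad",(a[:2]*1000).round(1),"q7",s["qpos"][6].round(3),"-> ax",(-(yaw-now)).round(1),"shift",d.round(1),"F",s["force"].round(1),"w",round(s["gripper_width"],3))
E
python3 -c "
from h import *
go(.52,.2,.24,12.7);go(.508,-.3025,.22,12.7)"
```

```text
t 0.25 at [0.2227 0.6104 0.2448] yaw 70.0 tilt x,y mrad [-0.3 -0.8] q7 -0.057 -> ax 57.3 shift [   5.1 -283.7  419.9] F [ 0.4  0.2 -0.4] w 1.0
t 0.25 at [0.2227 0.6104 0.2448] yaw 70.0 tilt x,y mrad [-0.3 -0.8] q7 -0.057 -> ax 57.3 shift [  25.5 -759.8  580.9] F [ 0.4  0.2 -0.4] w 1.0
```

>>> step_arm(rows=[[7, 0, 0, 0, -35, 52, 0.7], [14, 0, 0, 0, -70, 105, 0.7], [21, 0, 0, 0, -106, 157, 0.7], [28, 0, 0, 0, -142, 210, 0.7], [35, 0, 0, 0, -177, 262, 0.7], [42, 0, 0, 0, -212, 315, 0.7], [50, 0, 0, 0, -248, 367, 0.7], [57.3, 0, 0, 5, -284, 420, 0.7]], force=60)

```text
t: 1.25
ee_pos: [0.517, 0.2041, 0.2414]
orientation: [0.551, 0.444, 0.551, -0.442]
force: [0.7, 0.8, 0.5]
gripper_width: 0.851
```

```bash
python3 -c "
from h import *
go(.508,-.3025,.18,12.7)"
```

```text
t 1.25 at [0.517  0.2041 0.2414] yaw 12.4 tilt x,y mrad [1.3 1.1] q7 -0.17 -> ax -0.3 shift [  60.9 -117.8  492.9] F [0.7 0.8 0.5] w 0.851
```

>>> step_arm(rows=[[0, 0, 0, 0, -15, 61, 0.7], [0, 0, 0, 0, -30, 122, 0.7], [0, 0, 0, 0, -46, 183, 0.7], [0, 0, 0, 0, -61, 244, 0.7], [0, 0, 0, 0, -76, 304, 0.7], [0, 0, 0, 0, -91, 365, 0.7], [0, 0, 0, 0, -106, 426, 0.7], [0, 0, 0, 60, -122, 487, 0.7]])

```text
t: 2.25
ee_pos: [0.5059, -0.2815, 0.2012]
orientation: [0.555, 0.443, 0.549, -0.441]
force: [0.1, 0.6, -0.7]
gripper_width: 0.85
```

>>> step_arm(rows=[[0, 0, 0, 0, 0, 0, 0.7], [0, 0, 0, 0, 0, 0, 0.7], [0, 0, 0, 0, 0, 0, 0.7], [0, 0, 0, 0, 0, 0, 0.7], [0, 0, 0, 0, 0, 0, 0.7], [0, 0, 0, 0, 0, 0, 0.7], [0, 0, 0, 0, 0, 0, 0.7], [0, 0, 0, 0, 0, 0, 0.7]])

```text
t: 3.25
ee_pos: [0.5042, -0.2774, 0.1983]
orientation: [0.552, 0.442, 0.552, -0.442]
force: [0.2, -1.0, 0.2]
gripper_width: 0.854
```

```bash
python3 -c "
from h import *
go(.508,-.3025,.112,12.7)
f=grab_frame('top');g=grab_frame('scene')
c=lambda f,x,y,w,W:cv2.resize(f['pixels'][y:y+w,x:x+w],(W,W),interpolation=cv2.INTER_CUBIC)
cv2.imwrite('pics/c3.png',np.hstack([c(f,380,240,100,400),c(g,130,250,100,400)]))"
```

```text
t 3.25 at [ 0.5042 -0.2774  0.1983] yaw 12.7 tilt x,y mrad [0.  0.1] q7 0.819 -> ax -0.0 shift [86.3 -1.8 25.4] F [ 0.2 -1.   0.2] w 0.854
```

View pics/c3.png

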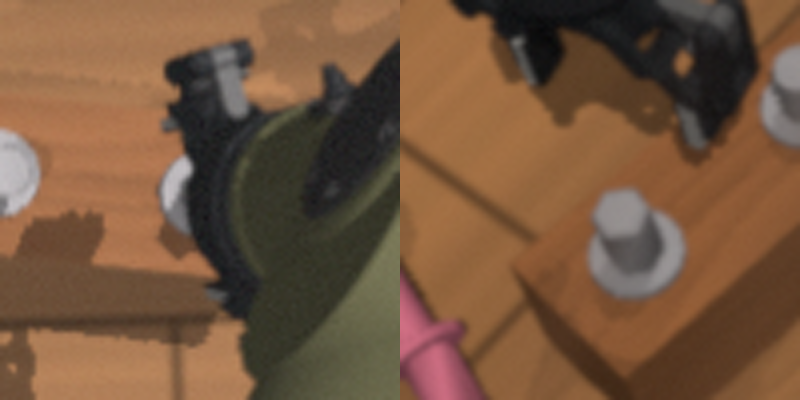

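The picture shows the gripper above the rack, about 25 mm short of the hex screw, because the last move was speed-limited. I'll go over the screw, then down.

>>> step_arm(rows=[[0, 0, 0, 0, -2, 25.5, 0.5], [0, 0, 0, 0, -2, 25.5, 0.5], [0, 0, 0, 20, -2, 25.5, 0.5], [0, 0, 0, 40, -2, 25.5, 0.5], [0, 0, 0, 60, -2, 25.5, 0.5], [0, 0, 0, 75, -2, 25.5, 0.5], [0, 0, 0, 86, -2, 25.5, 0.5], [0, 0, 0, 86, -2, 25.5, 0.5]])

```text
t: 4.35
ee_pos: [0.5074, -0.3025, 0.1113]
orientation: [0.552, 0.442, 0.553, -0.442]
force: [0.5, 0.1, 0.5]
gripper_width: 0.749
```

```bash
python3 -c "
from h import *
go(.508,-.3025,.112,12.7)
f=grab_frame('top');g=grab_frame('scene')
c=lambda f,x,y,w,W:cv2.resize(f['pixels'][y:y+w,x:x+w],(W,W),interpolation=cv2.INTER_CUBIC)
cv2.imwrite('pics/c4.png',np.hstack([c(f,390,240,80,400),c(g,150,260,80,400)]))"
```

```text
t 4.35 at [ 0.5074 -0.3025  0.1113] yaw 12.7 tilt x,y mrad [-1.5  0.4] q7 0.929 -> ax -0.0 shift [-0.7  0.6  0.1] F [0.5 0.1 0.5] w 0.749
```

View pics/c4.png

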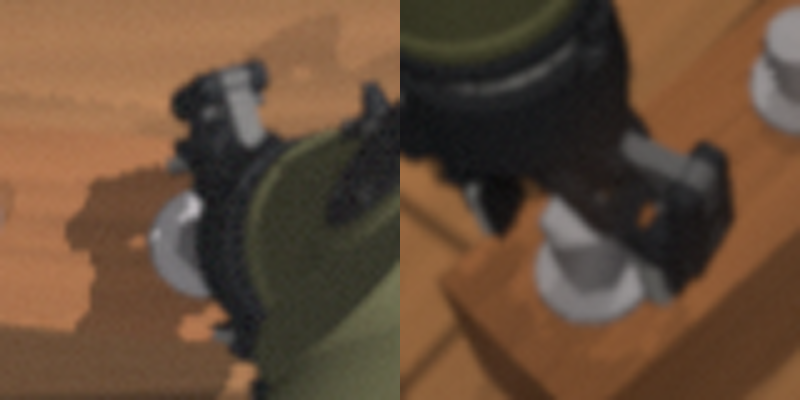

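The head is between the jaws, at about (580,240) in the right half of the crop. Closing, then lifting.

>>> step_arm(rows=[[0, 0, 0, 0, 0, 0, -1], [0, 0, 0, 0, 0, 0, -1], [0, 0, 0, 0, 0, 0, -1], [0, 0, 0, 0, 0, 0, -1], [0, 0, 0, 0, 0, 0, -1], [0, 0, 0, 0, 0, 0, -1], [0, 0, 0, 0, 0, 0, -1], [0, 0, 0, 0, 0, 0, -1]], force=60)

```text
t: 5.45
ee_pos: [0.5081, -0.3029, 0.113]
orientation: [0.552, 0.442, 0.552, -0.442]
force: [-1.5, 0.2, 5.4]
gripper_width: 0.268
```

```bash
python3 -c "
from h import *
go(.508,-.3025,.112,12.7);s=read_state();print(s['wrist_torque'])"
```

```text
t 5.45 at [ 0.5081 -0.3029  0.113 ] yaw 12.7 tilt x,y mrad [ 0.8 -0.1] q7 0.929 -> ax -0.0 shift [ 1.   0.  -0.4] F [-1.5  0.2  5.4] w 0.268
[0.12285923 0.32332342 0.03622141]
```

>>> step_arm(rows=[[0, 0, 0, -10, 0, 0, -1], [0, 0, 0, -25, 0, 0, -1], [0, 0, 0, -45, 0, 0, -1], [0, 0, 0, -70, 0, 0, -1], [0, 0, 0, -95, 0, 0, -1], [0, 0, 0, -120, 0, 0, -1], [0, 0, 0, -140, 0, 0, -1], [0, 0, 0, -150, 0, 0, -1]])

```text
t: 6.45
ee_pos: [0.5082, -0.3031, 0.2641]
orientation: [0.553, 0.442, 0.551, -0.442]
force: [-0.0, -0.4, -4.3]
gripper_width: 0.269
```

```bash
python3 -c "
from h import *
go(.533,.184,.262,165);s=read_state();print(s['wrist_torque'])"
```

```text
t 6.45 at [ 0.5082 -0.3031  0.2641] yaw 12.7 tilt x,y mrad [ 2.1 -0.5] q7 0.849 -> ax -152.3 shift [   1.9  130.9 -469.8] F [-0.  -0.4 -4.3] w 0.269
[-0.00562518  0.02494208  0.00032967]
```

>>> step_arm(rows=[[-6, 0, 0, 0, 4, -14, -1], [-15, 0, 0, 0, 11, -40, -1], [-25, 0, 0, 0, 20, -73, -1], [-35, 0, 0, 0, 31, -110, -1], [-45, 0, 0, 0, 41, -147, -1], [-55, 0, 0, 0, 51, -184, -1], [-65, 0, 0, 0, 60, -216, -1], [-74, 0, 0, 0, 66, -238, -1]])

```text
t: 7.45
ee_pos: [0.5197, -0.0541, 0.2619]
orientation: [0.706, 0.018, 0.707, -0.018]
force: [-0.5, 0.6, -3.0]
gripper_width: 0.271
```

```bash
python3 -c "
from h import *
go(.533,.184,.262,160)"
```

```text
t 7.45 at [ 0.5197 -0.0541  0.2619] yaw 87.1 tilt x,y mrad [-1.1  0.5] q7 1.591 -> ax -72.9 shift [  0.  238.4   1.1] F [-0.5  0.6 -3. ] w 0.271
```

>>> step_arm(rows=[[-9, 0, 0, 0, 25, 0, -1], [-19, 0, 0, 0, 60, 0, -1], [-29, 0, 0, 0, 100, 0, -1], [-39, 0, 0, 0, 140, 1, -1], [-49, 0, 0, 0, 180, 1, -1], [-59, 0, 0, 0, 210, 1, -1], [-67, 0, 0, 0, 230, 1, -1], [-73, 0, 0, 0, 238, 1, -1]])

```text
t: 8.45
ee_pos: [0.5343, 0.1832, 0.2615]
orientation: [0.579, -0.405, 0.58, 0.406]
force: [-0.5, -0.3, -4.2]
gripper_width: 0.278
```

```bash
python3 -c "
from h import *
go(.533,.184,.19,160)
f=grab_frame('top');g=grab_frame('scene')
c=lambda f,x,y,w,W:cv2.resize(f['pixels'][y:y+w,x:x+w],(W,W),interpolation=cv2.INTER_CUBIC)
cv2.imwrite('pics/c5.png',np.hstack([c(f,140,220,130,400),c(g,270,50,150,400)]))"
```

```text
t 8.45 at [0.5343 0.1832 0.2615] yaw 160.0 tilt x,y mrad [-1.6 -0.3] q7 2.445 -> ax 0.0 shift [71.5  1.4  0.3] F [-0.5 -0.3 -4.2] w 0.278
```

View pics/c5.png

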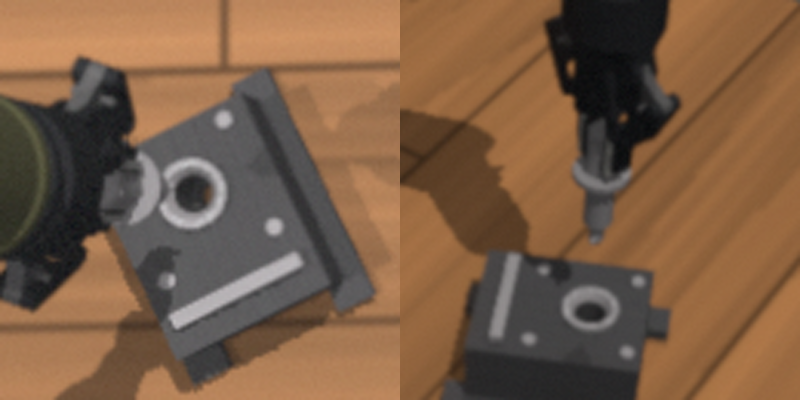

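The screw hangs upright over the well. The rim centre is at crop (192,193) in the top view and (592,308) in the scene view. The nose tip is at about (595,241) and the flange at about (602,176). I'll use the held screw to check for camera bias.

Run:
```python
from h import *
g=grab_frame('scene');f=grab_frame('top');s,_=pose();p=s['ee_pos'];print(p)
for h in (.02,.027,.0995): print(h,proj(g,p-[0,0,h]), proj(f,p-[0,0,h]))
print("obs tip",270+195/2.667-.3,50+241/2.667-.3)
print("rim pred", proj(g,[.533,.184,.08]),proj(f,[.533,.184,.08]))
c=lambda f,x,y,w,h,k:cv2.resize(f['pixels'][y:y+h,x:x+w],None,fx=k,fy=k,interpolation=cv2.INTER_CUBIC)
cv2.imwrite('pics/c6.png',np.hstack([c(g,310,100,60,85,7),c(f,170,250,54,85,7)]))
```

```text
[0.53476    0.18088084 0.26186434]
0.02 [344.92015253 113.32902415] [178.41840074 280.22585162]
0.027 [344.72218797 115.88975729] [179.66810271 280.29604117]
0.0995 [342.77046769 141.02407858] [191.44552639 280.95516586]
obs tip 342.8158605174353 140.06370453693287
rim pred [340.84751707 165.63761349] [201.23944823 282.43579516]
```

View pics/c6.png

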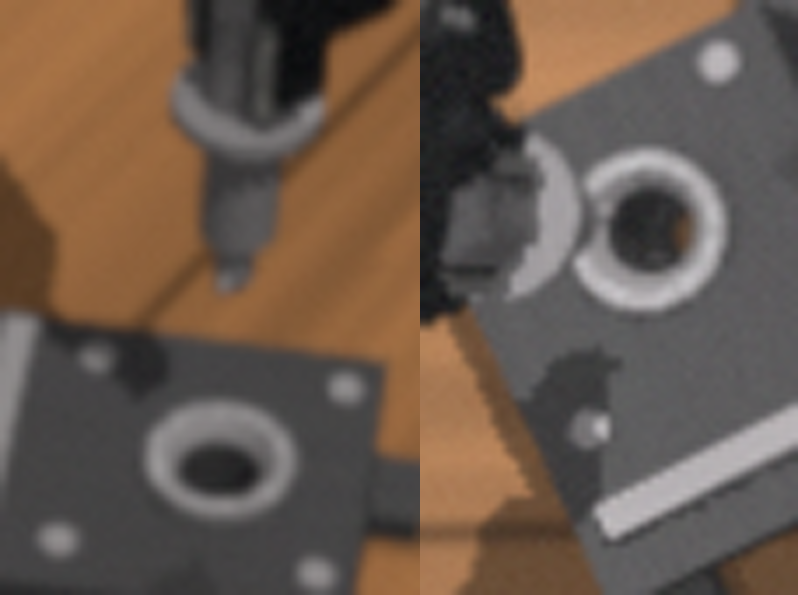

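>>> step_arm(rows=[[0, 0, 0, 10, 1, -2, -1], [0, 0, 0, 20, 1.5, -2, -1], [0, 0, 0, 35, 1.5, -2, -1], [0, 0, 0, 50, 1.5, -2, -1], [0, 0, 0, 60, 1.5, -2, -1], [0, 0, 0, 60, 1.5, -2, -1], [0, 0, 0, 60, 1.5, -2, -1], [0, 0, 0, 60, 1.5, -2, -1]])

```text
t: 9.65
ee_pos: [0.5333, 0.1803, 0.2031]
orientation: [0.581, -0.404, 0.58, 0.404]
force: [0.6, 0.1, -3.0]
gripper_width: 0.271
```

Run:
```python
from h import *
for i in range(6):
    g=grab_frame('scene');go(.533,.185,.18,160)
cv2.imwrite('pics/c7.png',cv2.resize(g['pixels'][90:190,290:390],None,fx=6,fy=6,interpolation=cv2.INTER_CUBIC))
```

```text
t 9.7 at [0.5332 0.1803 0.2029] yaw 159.7 tilt x,y mrad [1.1 0.6] q7 2.45 -> ax -0.3 shift [23.   1.9  4.3] F [-0.3 -0.4 -3.1] w 0.273
t 9.75 at [0.5331 0.1803 0.2029] yaw 159.7 tilt x,y mrad [1.  0.5] q7 2.45 -> ax -0.3 shift [22.9  1.8  4.4] F [-0.7 -0.  -2.6] w 0.274
t 9.8 at [0.5331 0.1802 0.2028] yaw 159.7 tilt x,y mrad [0.8 0.4] q7 2.45 -> ax -0.3 shift [22.8  1.7  4.4] F [-0.6  0.3 -3.4] w 0.272
t 9.85 at [0.533  0.1802 0.2026] yaw 159.7 tilt x,y mrad [0.6 0.3] q7 2.45 -> ax -0.3 shift [22.6  1.7  4.5] F [ 0.2 -0.6 -3.8] w 0.271
t 9.9 at [0.5329 0.1802 0.2026] yaw 159.7 tilt x,y mrad [0.4 0.3] q7 2.45 -> ax -0.3 shift [22.6  1.6  4.5] F [-0.4 -0.3 -3.4] w 0.271
t 9.95 at [0.5329 0.1802 0.2025] yaw 159.7 tilt x,y mrad [0.3 0.2] q7 2.45 -> ax -0.3 shift [22.5  1.6  4.5] F [-0.1 -0.8 -3.7] w 0.27
```

View pics/c7.png

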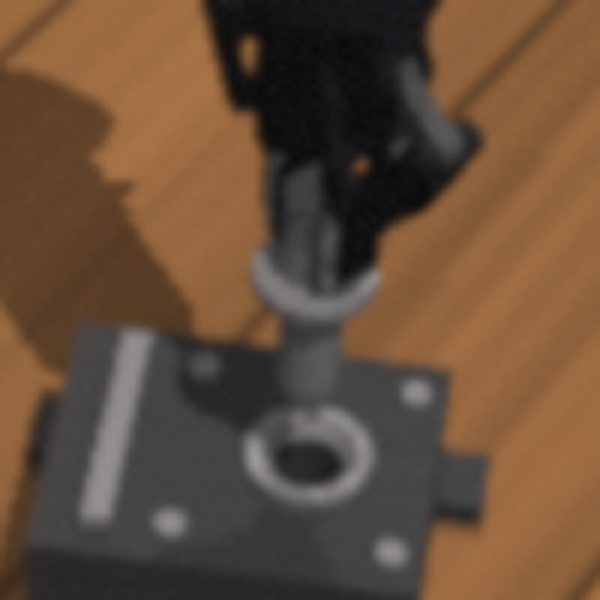

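Correction: the last sideways move had the wrong sign. The picture agrees that the axis must move about +5 mm in y. I'll correct that first and then descend gently.

>>> step_arm(rows=[[0, 0, 0, 0, 1.6, 4.5, -1], [0, 0, 0, 0, 1.6, 4.5, -1], [0, 0, 0, 8, 1.6, 4.5, -1], [0, 0, 0, 16, 1.6, 4.5, -1], [0, 0, 0, 24, 1.6, 4.5, -1], [0, 0, 0, 32, 1.6, 4.5, -1], [0, 0, 0, 36, 1.6, 4.5, -1], [0, 0, 0, 36, 1.6, 4.5, -1]])

```text
t: 10.95
ee_pos: [0.5327, 0.1849, 0.1659]
orientation: [0.58, -0.404, 0.581, 0.404]
force: [-0.4, 0.0, -2.9]
gripper_width: 0.276
```

```bash
python3 -c "
from h import *
go(.533,.185,.15,160);print(read_state()['wrist_torque'])"
```

```text
t 10.95 at [0.5327 0.1849 0.1659] yaw 159.7 tilt x,y mrad [-0.5 -0.2] q7 2.449 -> ax -0.3 shift [15.9 -0.2  0.2] F [-0.4  0.  -2.9] w 0.276
[-0.00024429 -0.06315494 -0.03008602]
```

>>> step_arm(rows=[[0, 0, 0, 3, 0, 0, -1], [0, 0, 0, 6, 0, 0, -1], [0, 0, 0, 9, 0, 0, -1], [0, 0, 0, 12, 0, 0, -1], [0, 0, 0, 15, 0, 0, -1], [0, 0, 0, 18, 0, 0, -1], [0, 0, 0, 20, 0, 0, -1], [0, 0, 0, 20, 0, 0, -1]])

```text
t: 11.95
ee_pos: [0.5328, 0.1849, 0.1461]
orientation: [0.58, -0.404, 0.581, 0.404]
force: [-0.2, -0.2, -4.6]
gripper_width: 0.272
```

```bash
python3 -c "
from h import *
go(.533,.185,.122,160);print(read_state()['wrist_torque'])"
```

```text
t 11.95 at [0.5328 0.1849 0.1461] yaw 159.7 tilt x,y mrad [-0.3 -0.1] q7 2.454 -> ax -0.3 shift [24.1 -0.2  0.2] F [-0.2 -0.2 -4.6] w 0.272
[ 0.02368106  0.00111742 -0.01677066]
```

>>> step_arm(rows=[[0, 0, 0, 3, 0, 0, -1], [0, 0, 0, 6, 0, 0, -1], [0, 0, 0, 9, 0, 0, -1], [0, 0, 0, 12, 0, 0, -1], [0, 0, 0, 15, 0, 0, -1], [0, 0, 0, 18, 0, 0, -1], [0, 0, 0, 20, 0, 0, -1], [0, 0, 0, 21, 0, 0, -1]])

```text
t: 12.95
ee_pos: [0.5328, 0.1849, 0.1252]
orientation: [0.58, -0.404, 0.58, 0.404]
force: [-0.8, 0.6, -3.9]
gripper_width: 0.271
```

```bash
python3 -c "
from h import *
go(.533,.185,.122,160);print(read_state()['wrist_torque'])"
```

```text
t 12.95 at [0.5328 0.1849 0.1252] yaw 159.7 tilt x,y mrad [-0.1 -0. ] q7 2.459 -> ax -0.3 shift [ 3.2 -0.1  0.1] F [-0.8  0.6 -3.9] w 0.271
[ 0.01009792  0.05433653 -0.04235379]
```

Still free. Feeling for the bottom with small steps.

>>> step_arm(rows=[[0, 0, 0, 1, 0, 0, -1], [0, 0, 0, 2, 0, 0, -1], [0, 0, 0, 3, 0, 0, -1], [0, 0, 0, 3.5, 0, 0, -1], [0, 0, 0, 4, 0, 0, -1], [0, 0, 0, 4, 0, 0, -1], [0, 0, 0, 4, 0, 0, -1], [0, 0, 0, 4, 0, 0, -1]])

```text
t: 13.95
ee_pos: [0.533, 0.185, 0.1216]
orientation: [0.581, -0.404, 0.58, 0.404]
force: [-1.8, 0.1, 0.7]
gripper_width: 0.271
```

```bash
python3 -c "
from h import *
go(.533,.185,.122,160);print(read_state()['wrist_torque'])"
```

```text
t 13.95 at [0.533  0.185  0.1216] yaw 159.7 tilt x,y mrad [0.3 0.3] q7 2.46 -> ax -0.3 shift [-0.4 -0.  -0. ] F [-1.8  0.1  0.7] w 0.271
[-0.05165742  0.24791861 -0.01965009]
```

Contact: the vertical force went from −4 to +0.7 N at TCP z = 0.1216, as expected for the lands. Now I'll turn clockwise with light pressure.

>>> step_arm(rows=[[0, 0, 0, 1, 0, 0, -1], [5, 0, 0, 1.5, 0, 0, -1], [10, 0, 0, 1.5, 0, 0, -1], [15, 0, 0, 1.5, 0, 0, -1], [20, 0, 0, 1.5, 0, 0, -1], [25, 0, 0, 1.5, 0, 0, -1], [30, 0, 0, 1.5, 0, 0, -1], [35, 0, 0, 1.5, 0, 0, -1]])

```text
t: 14.95
ee_pos: [0.5344, 0.1854, 0.1214]
orientation: [0.677, -0.21, 0.674, 0.21]
force: [-0.6, -0.3, 5.8]
gripper_width: 0.275
```

```bash
python3 -c "
from h import *
go(.533,.185,.122,160);print(read_state()['wrist_torque'])"
```

```text
t 14.95 at [0.5344 0.1854 0.1214] yaw 124.5 tilt x,y mrad [3.5 1.5] q7 1.863 -> ax -35.5 shift [-0.7  0.4 -1.4] F [-0.6 -0.3  5.8] w 0.275
[-0.00566404  0.10346608  0.0952347 ]
```

>>> step_arm(rows=[[6, 0, 0, 0.5, 0, 0, -1], [12, 0, 0, 0.5, 0, 0, -1], [18, 0, 0, 0.5, 0, 0, -1], [24, 0, 0, 0.5, 0, 0, -1], [30, 0, 0, 0.5, 0, 0, -1], [36, 0, 0, 0.5, 0, 0, -1], [42, 0, 0, 0.5, 0, 0, -1], [42, 0, 0, 0.5, 0, 0, -1]])

```text
t: 15.95
ee_pos: [0.5335, 0.187, 0.1211]
orientation: [0.706, 0.046, 0.705, -0.044]
force: [-3.1, 1.4, 7.7]
gripper_width: 0.274
```

```bash
python3 -c "
from h import *
go(.533,.185,.122,160);print(read_state()['wrist_torque'])"
```

```text
t 15.95 at [0.5335 0.187  0.1211] yaw 82.7 tilt x,y mrad [1.9 3.4] q7 1.153 -> ax -77.3 shift [-0.9 -2.  -0.2] F [-3.1  1.4  7.7] w 0.274
[0.55776624 0.77160953 0.06965557]
```

>>> step_arm(rows=[[6, 0, 0, 0, -0.5, 0, -1], [12, 0, 0, 0, -0.5, 0, -1], [18, 0, 0, 0, -0.5, 0, -1], [24, 0, 0, 0, -0.5, 0, -1], [30, 0, 0, 0, -0.5, 0, -1], [36, 0, 0, 0, -0.5, 0, -1], [42, 0, 0, 0, -0.5, 0, -1], [42, 0, 0, 0, -0.5, 0, -1]])

```text
t: 16.95
ee_pos: [0.5327, 0.1845, 0.1188]
orientation: [0.643, 0.295, 0.643, -0.295]
force: [0.0, 0.0, -3.1]
gripper_width: 0.272
```

```bash
python3 -c "
from h import *
go(.533,.185,.122,160);print(read_state()['wrist_torque'])"
```

```text
t 16.95 at [0.5327 0.1845 0.1188] yaw 40.7 tilt x,y mrad [-0.1 -0.3] q7 0.446 -> ax -119.3 shift [-3.2  0.6 -0.2] F [ 0.   0.  -3.1] w 0.272
[ 0.03478172 -0.00580847 -0.01230333]
```

It has dropped in: z = 0.1188 with no contact force. Now following it down without turning.

>>> step_arm(rows=[[0, 0, 0, 1, 0, 0, -1], [0, 0, 0, 2, 0, 0, -1], [0, 0, 0, 3, 0, 0, -1], [0, 0, 0, 4, 0, 0, -1], [0, 0, 0, 5, 0, 0, -1], [0, 0, 0, 6, 0, 0, -1], [0, 0, 0, 6.5, 0, 0, -1], [0, 0, 0, 6.5, 0, 0, -1]])

```text
t: 17.95
ee_pos: [0.5328, 0.1844, 0.1129]
orientation: [0.643, 0.295, 0.643, -0.295]
force: [-1.1, -0.0, -2.4]
gripper_width: 0.273
```

```bash
python3 -c "
from h import *
go(.533,.185,.113,160);print(read_state()['wrist_torque'])"
```

```text
t 17.95 at [0.5328 0.1844 0.1129] yaw 40.7 tilt x,y mrad [0. 0.] q7 0.449 -> ax -119.3 shift [-0.1  0.5 -0.3] F [-1.1 -0.  -2.4] w 0.273
[-0.08738405  0.01441473 -0.00967822]
```

>>> step_arm(rows=[[0, 0, 0, 1, 0, 0, -1], [6, 0, 0, 1.3, 0, 0, -1], [12, 0, 0, 1.7, 0, 0, -1], [18, 0, 0, 2, 0, 0, -1], [24, 0, 0, 2.3, 0, 0, -1], [30, 0, 0, 2.7, 0, 0, -1], [36, 0, 0, 3, 0, 0, -1], [40, 0, 0, 3, 0, 0, -1]])

```text
t: 18.95
ee_pos: [0.5342, 0.1854, 0.1112]
orientation: [0.503, 0.499, 0.502, -0.496]
force: [-0.8, 0.2, 1.5]
gripper_width: 0.272
```

```bash
python3 -c "
from h import *
go(.533,.185,.107,160);print(read_state()['wrist_torque'])"
```

```text
t 18.95 at [0.5342 0.1854 0.1112] yaw 0.5 tilt x,y mrad [3.3 2.1] q7 -0.221 -> ax -159.5 shift [ 4.2 -1.3  0.4] F [-0.8  0.2  1.5] w 0.272
[ 0.19843454 -0.14901364 -0.01262994]
```

>>> step_arm(rows=[[6, 0, 0, 0.5, 0, 0, -1], [12, 0, 0, 0.9, 0, 0, -1], [18, 0, 0, 1.3, 0, 0, -1], [24, 0, 0, 1.7, 0, 0, -1], [30, 0, 0, 2.1, 0, 0, -1], [36, 0, 0, 2.5, 0, 0, -1], [42, 0, 0, 2.8, 0, 0, -1], [45, 0, 0, 2.8, 0, 0, -1]])

```text
t: 19.95
ee_pos: [0.534, 0.1855, 0.1083]
orientation: [0.274, 0.653, 0.274, -0.651]
force: [-0.9, 0.1, 2.3]
gripper_width: 0.273
```

```bash
python3 -c "
from h import *
go(.533,.185,.107,160);print(read_state()['wrist_torque'])"
```

```text
t 19.95 at [0.534  0.1855 0.1083] yaw -44.4 tilt x,y mrad [2.8 2. ] q7 -0.964 -> ax -204.4 shift [ 1.3 -0.4  1. ] F [-0.9  0.1  2.3] w 0.273
[0.12859951 0.04271787 0.03828263]
```

>>> step_arm(rows=[[5, 0, 0, 0.5, 0, 0, -1], [10, 0, 0, 0.8, 0, 0, -1], [15, 0, 0, 1.1, 0, 0, -1], [20, 0, 0, 1.4, 0, 0, -1], [25, 0, 0, 1.7, 0, 0, -1], [30, 0, 0, 1.8, 0, 0, -1], [35, 0, 0, 1.8, 0, 0, -1], [35, 0, 0, 1.8, 0, 0, -1]])

```text
t: 20.95
ee_pos: [0.5338, 0.1862, 0.107]
orientation: [0.065, 0.705, 0.067, -0.703]
force: [-3.1, 1.0, 6.2]
gripper_width: 0.273
```

```bash
python3 -c "
from h import *
go(.533,.185,.107,160);print(read_state()['wrist_torque'])"
```

```text
t 20.95 at [0.5338 0.1862 0.107 ] yaw -79.3 tilt x,y mrad [2.1 2.9] q7 -1.531 -> ax -239.3 shift [-0.  1.  1.] F [-3.1  1.   6.2] w 0.273
[ 0.29035492  0.51699836 -0.0859951 ]
```

>>> step_arm(rows=[[4, 0, 0, 0.3, 0, 0, -1], [8, 0, 0, 0.3, 0, 0, -1], [12, 0, 0, 0.3, 0, 0, -1], [16, 0, 0, 0.3, 0, 0, -1], [20, 0, 0, 0.3, 0, 0, -1], [24, 0, 0, 0.3, 0, 0, -1], [24, 0, 0, 0.3, 0, 0, -1], [24, 0, 0, 0.3, 0, 0, -1]])

```text
t: 21.95
ee_pos: [0.5332, 0.1868, 0.107]
orientation: [-0.082, 0.703, -0.079, -0.702]
force: [-5.1, 1.1, 9.7]
gripper_width: 0.273
```

```bash
python3 -c "
from h import *
go(.533,.185,.107,160);print(read_state()['wrist_torque'])"
```

```text
t 21.95 at [0.5332 0.1868 0.107 ] yaw -103.1 tilt x,y mrad [0.7 4. ] q7 -1.912 -> ax -263.1 shift [ 0.   1.8 -0.2] F [-5.1  1.1  9.7] w 0.273
[0.85853189 0.96945346 0.7870338 ]
```

Resistance about the axis has risen to 0.79 Nm and z has stopped at 0.107, which is the seated height I worked out. One more nudge to confirm.

>>> step_arm(rows=[[4, 0, 0, 0, 0, 0, -1], [8, 0, 0, 0, 0, 0, -1], [12, 0, 0, 0, 0, 0, -1], [12, 0, 0, 0, 0, 0, -1], [12, 0, 0, 0, 0, 0, -1], [12, 0, 0, 0, 0, 0, -1], [12, 0, 0, 0, 0, 0, -1], [12, 0, 0, 0, 0, 0, -1]])

```text
t: 22.95
ee_pos: [0.5336, 0.1865, 0.1071]
orientation: [-0.154, 0.691, -0.152, -0.69]
force: [-5.2, -0.0, 10.5]
gripper_width: 0.269
```

```bash
python3 -c "
from h import *
go(.533,.185,.107,160);print(read_state()['wrist_torque'])"
```

```text
t 22.95 at [0.5336 0.1865 0.1071] yaw -115.0 tilt x,y mrad [1.6 2.7] q7 -2.1 -> ax -275.0 shift [ 0.1  1.6 -0.1] F [-5.2 -0.  10.5] w 0.269
[0.6194387  0.66414546 1.55565629]
```

Torque has risen to 1.56 Nm with no further descent, so the flange is on its stop. I'll let go and lift away.

>>> step_arm(rows=[[6, 0, 0, -0.5, 0, 0, 0.5], [6, 0, 0, -0.5, 0, 0, 0.5], [6, 0, 0, -0.5, 0, 0, 0.5], [6, 0, 0, -0.5, 0, 0, 0.5], [6, 0, 0, -20, 0, 0, 0.5], [6, 0, 0, -50, 0, 0, 0.5], [6, 0, 0, -90, 0, 0, 0.5], [6, 0, 0, -130, 0, 0, 0.5]])

```text
t: 23.95
ee_pos: [0.5331, 0.1841, 0.2374]
orientation: [-0.191, 0.681, -0.191, -0.681]
force: [0.2, 0.6, 0.0]
gripper_width: 0.749
```

Run:
```python
from h import *
go(.533,.185,.107,160)
g=grab_frame('scene');f=grab_frame('top')
print("pred seated flange top/head top",proj(g,[.533,.185,.086]),proj(g,[.533,.185,.128]))
c=lambda f,x,y,w,h,k:cv2.resize(f['pixels'][y:y+h,x:x+w],None,fx=k,fy=k,interpolation=cv2.INTER_CUBIC)
cv2.imwrite('pics/c8.png',np.hstack([c(g,310,110,65,85,6),c(f,170,230,65,85,6)]))
```

```text
t 23.95 at [0.5331 0.1841 0.2374] yaw -121.4 tilt x,y mrad [1.  0.7] q7 -2.311 -> ax -281.4 shift [130.4  -0.6   0.6] F [0.2 0.6 0. ] w 0.749
pred seated flange top/head top [341.22426804 163.59033514] [342.24087795 150.69344679]
```

View pics/c8.png

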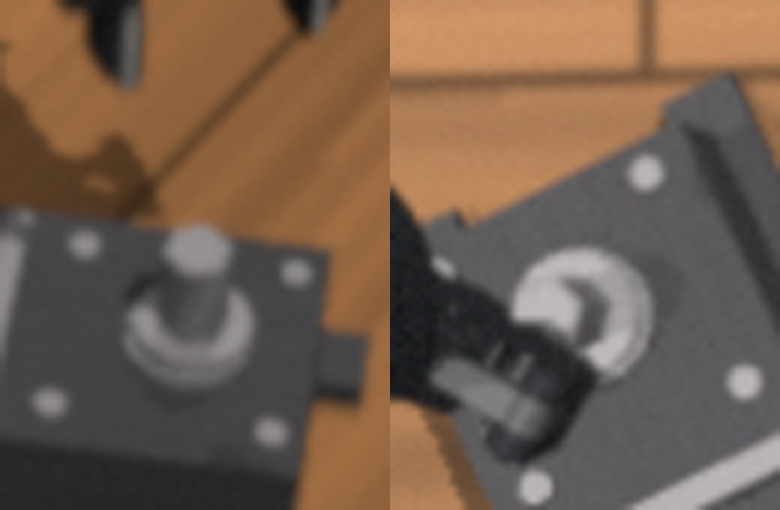

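```bash
python3 -c "
from h import *
print(read_state()['joint_vel'].round(3));print(hand_in())"
```

```text
[ 0.01   0.035 -0.025  0.073 -0.024 -0.039  0.017]
the job is handed in; nothing more can be done
None
```

I took the hex-headed screw from the rack, lowered it into the well, wound it clockwise until it stopped, let go and lifted clear. I handed in at about 24 s, and no verdict was given.

- **Way down:** The screw went down freely and met the lands at TCP z = 0.1216 m. Turning clockwise with light pressure, it dropped in somewhere between 77 and 119 degrees. I followed it down to 6 mm above the rim.
- **Winding home:** About 120 degrees of winding brought the TCP to z = 0.107 m, the seated height I had worked out. Another 36 degrees gave no further descent, and the torque about the axis rose from about 0 to 1.56 Nm. The largest wrist force read at the end of a move was about 11 N.
- **Last picture:** The screw stands upright with its flange on the rim. The flange is within 0.5 pixel of the predicted seated position, and the head top within about 0.8 pixel.

Three checks are weaker than I would like:

- **Flange gap:** The picture cannot show a gap of 1.5 mm, so full seating rests on the stalled height and the rising torque. Some of the last 36 degrees was probably slip in the grip or give in the arm.
- **Well position:** The two cameras disagreed by about 3 mm on the well's y position, so I used a value corrected with the held screw. One small sideways correction above the well first went the wrong way. I fixed it before going in.
- **Other objects:** I took no final picture of the dowel, the tin or the screwdriver. The planned path kept clear of them.

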